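# Close-pack hex fittings in a gated tray

## Robot

A 6-joint arm with a two-finger parallel gripper is mounted at the origin on a cart in front of the work surface, level with it; the furniture and walls round the work are solid. World frame = base frame: x ahead of the robot, y to its left, z up, the work surface at z = 0. Lengths are in mm, angles in rad, forces in N, time in s.
With the tool pointing down it reaches from about 350 to 875 mm from the base axis. Payload 4.2 kg.
Tool frame: the origin (TCP) lies at the very end of the fingers, on their centre line; the grasp point (between the pads) lies 19 mm behind it; z points along the fingers, y is the line along which they close (so a half turn about z gives the same grasp; the last joint's range is limited). The gripper opens to 85 mm and grips with 20 to 120 N. Pads are 22 mm wide; open, the fingers measure 114 mm over their backs; the gripper's body (76 mm by 85 mm) begins 54 mm behind the grasp point. The pads swing forward as they close: fully open they stand 13 mm farther back than shut.
Start: joints at [-0.87, 0.385, 0.008, 0, -1.194, -0.259], TCP at [267.241, -564.961, 231.312] pointing down, gripper open.
Joint ranges: [-3.14, 3.14], [-1.21, 2.06], [-1.07, 1.41], [-3.16, 2.05], [-2.99, -0.16], [-3.1, 3.1]. Speed limits (rad/s): [2.79, 2.79, 3.14, 3.14, 3.14, 3.14].

## Interface

Orientations are given as a unit quaternion [x, y, z, w].
In Python, from bench import read_state, get_image, camera_model, job_done gives the robot as it stands.
- The arm moves only by the shell command python3 -m handwheel 'ROWS'. ROWS is JSON, a list of rows, each a list of 7 numbers: the shift along the tool's x, y, z in m, then the turn, a rotation vector about the tool's x, y, z in rad, then the gripper's target within -1 to 1 (fully open at 1, half-way at 0, shut at -1). In form: [[dx, dy, dz, wx, wy, wz, jaw], ...]. A call has 1 to 10 rows; each row is the pose to reach, as a shift and turn from the pose commanded when the call began, along the tool's axes at that moment; what a row does not reach only later rows make up. A row lasts 1/8 s, in which the tool goes at most 62.5 mm and 10.7 degrees, less where a joint would pass 70% of its speed; a pose out of reach is approached as far as the arm can. A call with a gripper value outside its range is refused whole. The fingers move at their own pace and stop on an object; the grip force is fixed at half the most. Time passes only in rows, so rows that repeat a pose let the fingers close. It gives the time, the measured TCP pose, the force, the opening and the grip force at its end, in the units of the state.
- read_state(): the state, without advancing time (a new reading comes with each control period).
- get_image(name): name is "side" or "top"; returns (picture, depth): 384x512x3 uint8, blue, green, red; 384x512 float32, mm along the optical axis (not along the pixel's ray), 0 where there is no reading.
- camera_model(name): a dict with "K" (3x3 intrinsics, pixels), "rvec" (rotation vector, rad) and "tvec" (3), from world to camera coordinates, as OpenCV has them. Camera axes: x right, y down, z forward; pixel columns grow to the right and rows downward; lengths in mm; the calibration is good to about 2 mm. A picture is of the moment at which its call begins. camera_model takes no time and is no camera call.
- job_done(): hands the job in; it is judged then, once.
The state is a dict: "clock": time; "joints": joint angles; "joint_vel": joint speeds; "joint_efforts": joint torques, N m; "position": TCP position; "ee_rot": TCP orientation; "contact_force": force on the tool from outside, world axes, zero at the start; "wrist_torque": the same for the moment, N m; "gripper_width": finger opening in mm; "grasp_force": force on a finger pad.
Only numpy, scipy, OpenCV 4.12 (cv2) and the standard library are available. Lean on these libraries where they do the work, as an engineer would, in place of code of your own. Each camera call takes 0.05 s, during which the arm holds its last target. There are 200 camera calls.

## Task

Stand the three loose brass hex fittings in the blue-walled tray beside the one that is already there, so that the four make a tight honeycomb of two rows of two, flat against flat; do not tip any over. Then push the yellow gate shut until it clicks home on its catch, and leave everything else on the cart where it is.

Things in the scene. Friction and masses are not known exactly. Their poses are not given: they have to be found in the camera images.
- fitting_a: brass hex fitting, 0.25 to 0.5 kg, upright on the cart at a random turn: hexagon 52 mm across flats (60 over corners), 30 high, on top a solid round threaded spigot 28 mm in diameter; 72 mm high in all. Origin: centre of underside; z up; x axis through a corner, y through a flat's middle (repeats every 60 degrees)
- fitting_b: brass hex fitting, 0.25 to 0.5 kg, upright on the cart at a random turn: hexagon 52 mm across flats (60 over corners), 30 high, on top a solid round threaded spigot 28 mm in diameter; 72 mm high in all. Origin: centre of underside; z up; x axis through a corner, y through a flat's middle (repeats every 60 degrees)
- fitting_c: brass hex fitting, 0.25 to 0.5 kg, upright on the cart at a random turn: hexagon 52 mm across flats (60 over corners), 30 high, on top a solid round threaded spigot 28 mm in diameter; 72 mm high in all. Origin: centre of underside; z up; x axis through a corner, y through a flat's middle (repeats every 60 degrees)
- fitting_in: brass hex fitting, 0.25 to 0.5 kg, upright in the tray's far left corner, 0 to 2 mm from the back wall, 0 to 8 mm from the left wall, a corner to the back; loose, may be nudged: hexagon 52 mm across flats (60 over corners), 30 high, on top a solid round threaded spigot 28 mm in diameter; 72 mm high in all. Origin: centre of underside; z up; x axis through a corner, y through a flat's middle (repeats every 60 degrees)
- tray: tray screwed to the cart: floor 4 mm thick, blue walls 5 mm thick, tops 28 mm above the cart. Inside 108 mm along x, 144 along y. Origin: underside, centre of the inside; x points from the gate to the back wall, y left, z up. Inner faces: back wall x = +54 mm, side walls y = +-72, shut gate x = -54; the floor runs on to x = -68
- tray_in (a point): centre of the tray's inner floor, axes as the tray's. Packed with corners to the gate and flats facing left and right, the four fittings fill 105 of the 108 mm in x (rows 45 mm apart) and 130 of the 144 in y: back row is fitting_in and one 52 mm to its right; the front row lies 26 mm to the right of the back row, in its notches (half a fitting is left free at front left)
- catch (a point): ball catch at the tray's right front corner, on a black housing 46 mm high that reaches 25 mm to the right of this point. About 0.08 rad before home the gate meets the ball; passing it (at 0.04 rad) takes about 5 to 8 N at the gate's free end; then the catch pulls the gate home to 0 and holds it
- gate (a joint): yellow gate, the tray's front wall, angle in rad: 0 shut and seated, starts 0.75 to 1.15 open towards the robot. Plate 6 mm thick (9 at its top edge), 6 to 62 mm above the cart, 150 mm long from an upright hinge pin at the tray's left front corner (tray x = -57, y = +76 mm). At angle q its free end lies from the hinge in direction (-sin q, -cos q) of the tray's x, y. Stays where left
- gate_hinge (a point): point on the gate's hinge axis, 35 mm above the cart
- gate_push (a point): point on the gate's outer face, 120 mm along from the hinge, 35 mm above the cart: a good place to push
- tape_orange: bystander: roll of orange tape lying flat, 90 mm across, 25 high; leave it where it is
- green_box: bystander: small green box, 67x102x60 mm; leave it where it is
- tape_measure: bystander: yellow tape measure, 36x76x66 mm; leave it where it is
- driver_yellow: bystander: yellow-handled screwdriver lying flat, 34x268x29 mm; leave it where it is
Things that resemble listed ones, but are neither listed nor needed, are in the scene too. Leave any purple look-alike of the fitting_a alone.

How it is judged:
By the outcome, as a careful person would: the job done as asked, in the order asked, and still so for the second after the job is handed in, with the robot touching nothing.
It also fails if it takes over 72 s, if anything falls off the work surface, if the arm or the gripper's body presses on something with over 40 N, if the wrist force passes 120 N, or if a joint passes its speed limit or range.

## Working session

There is one attempt and no reset: what is moved stays moved. The work goes in short steps, Python scripts to look and compute and a shell command to move; the robot and the scene stay as the last step left them, time stands still between calls to the robot, and variables do not carry over. Pictures are saved under pics/ and viewed, at most 11 in all, crops included, and the job is handed in when it is done.

```bash
mkdir -p pics; ls
python3 - <<'E'
from bench import *
import cv2,numpy as np
s=read_state(); print(s)
for n in("top","side"):
    im,d=get_image(n); cv2.imwrite(f"pics/{n}0.png",im); np.save(f"{n}0.npy",d)
    m=camera_model(n); R=cv2.Rodrigues(np.array(m["rvec"]))[0]; print(n,np.array(m["K"]).round(1).tolist(),(-R.T@np.array(m["tvec"])).round(0),R.round(2).tolist())
E
```

```text
pics
{'clock': 0.0, 'joints': array([-8.70399162e-01,  3.85553370e-01,  6.63447364e-03, -4.42764278e-04,
       -1.19398984e+00, -2.58597896e-01]), 'joint_vel': array([ 0.00198971,  0.00051153,  0.00029692,  0.00098201, -0.00054877,
       -0.0002654 ]), 'joint_efforts': array([ 2.79264332e-04, -3.92281151e+01,  1.88398004e+01,  4.18615758e+00,
       -4.65505233e-03,  2.92703408e-07]), 'position': array([ 266.98957166, -564.47152539,  230.23522708]), 'ee_rot': array([-2.19027667e-01,  9.75718055e-01,  1.03202032e-03, -3.04702995e-04]), 'contact_force': array([-0.0457606 , -0.5084834 ,  0.28988941]), 'wrist_torque': array([0.0148719 , 0.01422535, 0.00908199]), 'grasp_force': 0.0, 'gripper_width': 85.49550067198794}
top [[486.8, 0.0, 243.5], [0.0, 486.8, 194.6], [0.0, 0.0, 1.0]] [ 419.   14. 1244.] [[0.01, -1.0, 0.01], [-0.99, -0.02, -0.13], [0.13, -0.0, -0.99]]
side [[378.2, 0.0, 258.2], [0.0, 378.2, 191.4], [0.0, 0.0, 1.0]] [ 511. -667.  570.] [[1.0, -0.08, -0.0], [-0.05, -0.6, -0.8], [0.06, 0.8, -0.6]]
```

View pics/top0.png

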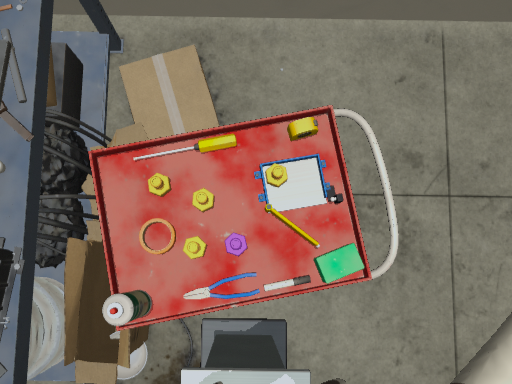

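View pics/side0.png

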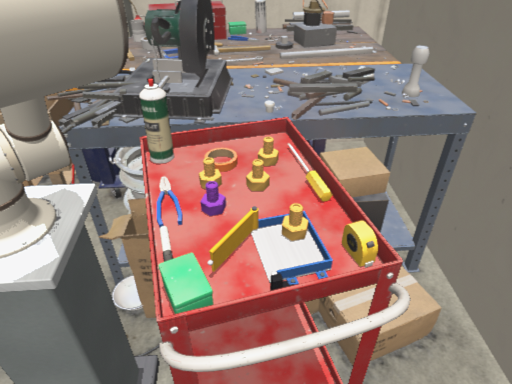

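The top view shows loose fittings at (159,184), (203,199) and (195,247), the purple decoy at (235,244), fitting_in at (277,174), and the gate running from (268,207) to (318,246). The side view shows the same layout with everything upright.

```bash
cat > h.py <<'E'
from bench import *
import cv2,numpy as np
def cam(n):
    m=camera_model(n); K=np.array(m["K"],float); R=cv2.Rodrigues(np.array(m["rvec"],float))[0]; t=np.array(m["tvec"],float).ravel(); return K,R,t
def ray(n,uv,z):
    K,R,t=cam(n); uv=np.atleast_2d(uv).astype(float); d=np.c_[uv,np.ones(len(uv))]@np.linalg.inv(K).T@R; c=-R.T@t
    return (c+d*((z-c[2])/d[:,2])[:,None])[:,:2]
def pts(n,d):
    K,R,t=cam(n); v,u=np.mgrid[:384,:512]; p=np.stack([(u-K[0,2])/K[0,0]*d,(v-K[1,2])/K[1,1]*d,d],-1); return (p-t)@R
def proj(n,P):
    K,R,t=cam(n); q=(np.atleast_2d(P)@R.T+t)@K.T; return q[:,:2]/q[:,2:]
def tool():
    s=read_state(); from scipy.spatial.transform import Rotation as Ro
    return np.array(s["position"]),Ro.from_quat(s["ee_rot"]).as_matrix(),s
def go(target,yaw_y=None,mod=180):
    """shift in tool axes (mm) to world target; turn (deg, about tool z) to bring tool y to world heading yaw_y deg (mod)"""
    p,R,s=tool(); print("tcp",p.round(1),"clk",round(s["clock"],2),"F",np.round(s["contact_force"],1),"w",round(s["gripper_width"],1))
    print("shift",((np.array(target)-p)@R).round(1))
    if yaw_y is not None:
        h=np.degrees(np.arctan2(R[1,1],R[0,1])); e=(yaw_y-h+mod/2)%mod-mod/2; print("y heading %.1f, turn wz=%.1f deg = %.3f rad; j6=%.2f"%(h,-e,-np.radians(e),s["joints"][5]))
E
python3 - <<'E'
from h import *
for n in("top","side"):
    im=cv2.imread(f"pics/{n}0.png"); d=np.load(f"{n}0.npy"); P=pts(n,d); hsv=cv2.cvtColor(im,cv2.COLOR_BGR2HSV)
    ye=cv2.inRange(hsv,(15,100,60),(38,255,255)); k,l,st,ce=cv2.connectedComponentsWithStats(ye)
    for i in range(1,k):
        if st[i,4]<60: continue
        p=P[(l==i)&(d>0)]
        zz=p[:,2]; sp=p[zz>np.percentile(zz,97)-8]; c=cv2.findContours((l==i).astype(np.uint8),0,1)[0][0]
        print(n,ce[i].round(0),st[i,2:],"zmax%.0f"%np.percentile(zz,97),"top pts xy",np.median(sp,0).round(1))
    bl=cv2.inRange(hsv,(100,120,40),(125,255,255))
    k,l,st,ce=cv2.connectedComponentsWithStats(bl); 
    for i in range(1,k):
        if st[i,4]>80: 
            p=P[(l==i)&(d>0)]; print(n,"blue",ce[i].round(0),st[i],"z",np.percentile(p[:,2],[5,50,95]).round(0))
im=cv2.imread("pics/top0.png")[150:255,140:350]; cv2.imwrite("pics/c1.png",cv2.resize(im,None,fx=3.8,fy=3.8,interpolation=cv2.INTER_CUBIC))
im=cv2.imread("pics/side0.png")[190:300,190:340]; cv2.imwrite("pics/c2.png",cv2.resize(im,None,fx=5,fy=5,interpolation=cv2.INTER_CUBIC))
E
```

```text
top [51. 85.] [ 10  56 306] zmax-472 top pts xy [1003.   727.3 -472.6]
top [302. 127.] [ 31  24 463] zmax70 top pts xy [ 753.8 -134.4   66.2]
top [217. 143.] [ 39  19 482] zmax34 top pts xy [717.4  80.   29.5]
top [276. 175.] [ 22  24 379] zmax79 top pts xy [634.3 -70.5  75.9]
top [159. 184.] [ 23  24 400] zmax75 top pts xy [606.1 225.9  71.3]
top [203. 199.] [ 22  24 385] zmax75 top pts xy [568.8 113.7  71.4]
top [291. 225.] [ 54  42 331] zmax67 top pts xy [ 506.7 -108.2   62.7]
top [156. 236.] [ 35  35 310] zmax29 top pts xy [470.4 220.6  24.9]
top [ 89. 307.] [  64  130 5614] zmax-383 top pts xy [ 283.5  581.5 -385. ]
top [194. 247.] [ 24  23 402] zmax74 top pts xy [447.8 131.9  71. ]
top [138. 338.] [ 19  28 277] zmax-579 top pts xy [ 141.9  412.8 -580.6]
top blue [292. 174.] [254 154  76  49 432] z [ 3. 25. 32.]
top blue [232. 279.] [210 273  45  17 147] z [ 9. 13. 18.]
top blue [236. 295.] [212 290  47   9 155] z [10. 14. 17.]
side [234.  49.] [34  4 73] zmax-35 top pts xy [ 533.9 1407.1  -38.7]
side [317.  64.] [175   8 455] zmax-55 top pts xy [ 963.3 1187.5  -57.9]
side [262. 166.] [ 32  54 887] zmax71 top pts xy [578.6 120.6  69.6]
side [209. 172.] [ 22  36 405] zmax71 top pts xy [450.4 126.1  69.4]
side [319. 185.] [ 27  31 420] zmax29 top pts xy [717.1  74.7  27.7]
side [295. 223.] [ 26  37 673] zmax75 top pts xy [634.1 -74.6  74. ]
side [234. 238.] [  50   64 1099] zmax62 top pts xy [ 501.4 -118.4   60.3]
side [361. 242.] [  36   46 1022] zmax66 top pts xy [ 754.3 -140.3   64.3]
side blue [176. 204.] [168 191  14  29 101] z [ 9. 12. 14.]
side blue [159. 209.] [157 192   7  34 123] z [10. 12. 13.]
side blue [270. 221.] [259 215  26  12 184] z [ 8. 19. 28.]
side blue [309. 263.] [277 221  55  64 737] z [ 3. 18. 28.]
```

View pics/c1.png

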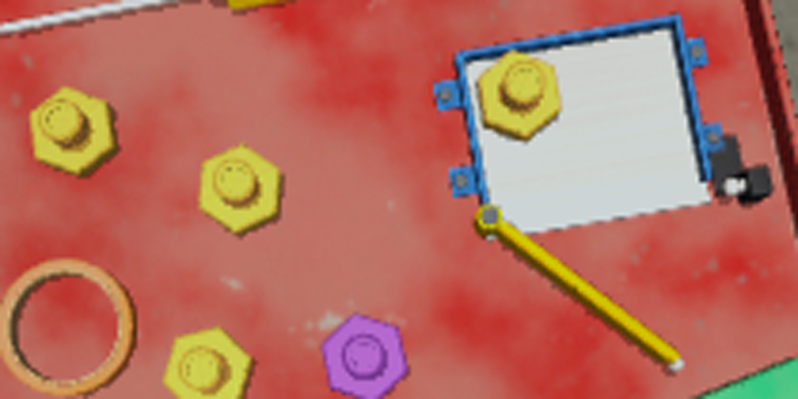

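View pics/c2.png

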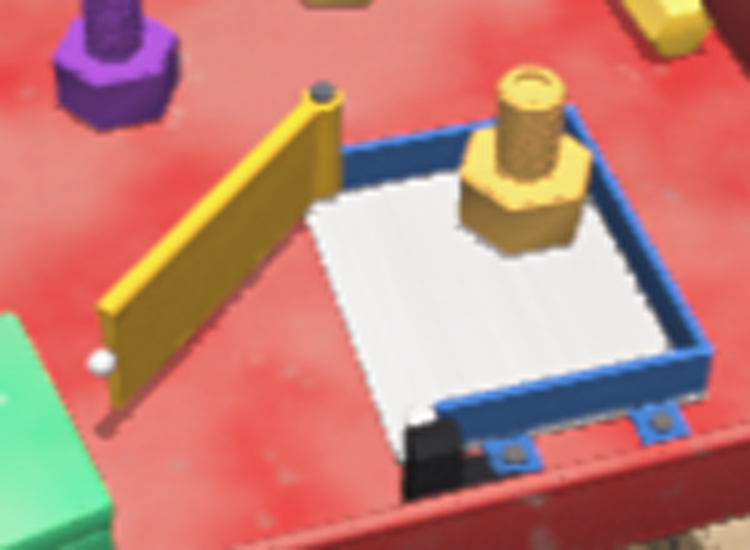

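Crop positions. Top crop (pixel×3.8, offset 140,150): outer wall corners are at (457,53) and (678,16), the left wall ends at (485,205) and the right wall at (705,180). The hinge is at (489,217) and the gate tip at (676,364). The side crop agrees.

Run:
```python
from h import *
f=lambda a,b:((a+.5)/3.8+140-.5,(b+.5)/3.8+150-.5)
W=ray("top",[f(457,53),f(678,16),f(705,180),f(485,205)],28); print("walls",W.round(1))
H=ray("top",[f(489,217),f(676,364)],62); print("hinge,tip",H.round(1), np.linalg.norm(H[1]-H[0]))
yaw=[]
a=W[0]-W[1]; yaw.append(np.degrees(np.arctan2(-a[0],a[1])));b=W[0]-W[3];yaw.append(np.degrees(np.arctan2(b[1],b[0])));b=W[1]-W[2];yaw.append(np.degrees(np.arctan2(b[1],b[0])));print("yaws",np.round(yaw,1),"len",np.linalg.norm(a))
# tray wall lines: red-channel/hsv blue points with z 22..32 -> world
im=cv2.imread("pics/top0.png"); d=np.load("top0.npy"); P=pts("top",d); hsv=cv2.cvtColor(im,cv2.COLOR_BGR2HSV)
ye=cv2.inRange(hsv,(15,100,60),(38,255,255)); bl=cv2.inRange(hsv,(100,120,40),(125,255,255))
m=(bl>0)&(abs(P[...,2]-28)<6); m[:, :250]=0; m[:,340:]=0; m[230:]=0
v,u=np.nonzero(m); w=ray("top",np.c_[u,v],28)
r=cv2.minAreaRect(w.astype(np.float32)); print("blue rect",r)
big=cv2.resize(im,None,fx=6,fy=6,interpolation=cv2.INTER_CUBIC); hb=cv2.cvtColor(big,cv2.COLOR_BGR2HSV); yb=cv2.inRange(hb,(15,100,60),(38,255,255))
k,l,st,ce=cv2.connectedComponentsWithStats(yb)
for n,(u,v),z in(("A",(159,184),0),("B",(203,199),0),("C",(195,247),0),("in",(277,175),4)):
    i=l[v*6,u*6]; c=max(cv2.findContours((l==i).astype(np.uint8),0,1)[0],key=len)[:,0]/6-.4
    w=ray("top",c,z+30); hull=cv2.convexHull(w.astype(np.float32)); M=cv2.moments(hull); cc=np.array([M["m10"],M["m01"]])/M["m00"]
    # resample perimeter
    q=np.vstack([hull[:,0],hull[:1,0]]); s=np.r_[0,np.cumsum(np.linalg.norm(np.diff(q,axis=0),axis=1))]; t=np.linspace(0,s[-1],720)[:-1]
    q=np.c_[np.interp(t,s,q[:,0]),np.interp(t,s,q[:,1])]-cc; rr=np.linalg.norm(q,axis=1); th=np.arctan2(q[:,1],q[:,0])
    h=(rr*np.exp(6j*th)).mean(); 
    mm=(abs(P[...,2]-72-z)<4)&(abs(P[...,0]-cc[0])<40)&(abs(P[...,1]-cc[1])<40)&(ye>0)
    vv,uu=np.nonzero(mm); T=ray("top",[[uu.mean(),vv.mean()]],72+z)[0]
    print(n,"hexc",cc.round(1),"area",M["m00"].__round__(),"spigot",T.round(1),mm.sum(),"corner deg %.1f amp %.2f"%(np.degrees(np.angle(h))/6,abs(h)))
```

```text
walls [[ 662.   -30.1]
 [ 689.7 -178.2]
 [ 578.9 -195.5]
 [ 560.   -49.7]]
hinge,tip [[ 548.3  -50.5]
 [ 456.1 -170.2]] 151.14211668831655
yaws [10.6 10.9  8.9] len 150.64910037475917
blue rect ((621.8062133789062, -114.08661651611328), (110.38617706298828, 154.03726196289062), 10.750937461853027)
A hexc [604.8 224.2] area 2600 spigot [606.3 226.3] 85 corner deg 9.9 amp 1.64
B hexc [568.  112.7] area 2499 spigot [569.1 113.6] 85 corner deg -3.5 amp 1.78
C hexc [448.3 130.9] area 2444 spigot [448.4 131.9] 88 corner deg -14.6 amp 1.87
in hexc [632.9 -70.9] area 2485 spigot [634.3 -71. ] 85 corner deg 10.5 amp 1.57
```

Run:
```python
from h import *
go((605.5,225.3,115),159.9)
```

```text
tcp [ 267.  -564.5  230.3] clk 0.1 F [ 0.3  0.4 -0.2] w 85.5
shift [-643.6  569.2  116.4]
y heading 115.3, turn wz=-44.6 deg = -0.778 rad; j6=-0.26
```

```bash
R='[-0.6436,0.5692,0.08,0,0,-0.778,1]'; python3 -m handwheel '[[-0.6436,0.5692,0.08,0,0,-0.778,1],[-0.6436,0.5692,0.08,0,0,-0.778,1],[-0.6436,0.5692,0.08,0,0,-0.778,1],[-0.6436,0.5692,0.08,0,0,-0.778,1],[-0.6436,0.5692,0.08,0,0,-0.778,1],[-0.6436,0.5692,0.08,0,0,-0.778,1],[-0.6436,0.5692,0.08,0,0,-0.778,1],[-0.6436,0.5692,0.08,0,0,-0.778,1],[-0.6436,0.5692,0.08,0,0,-0.778,1],[-0.6436,0.5692,0.08,0,0,-0.778,1]]'
python3 - <<'E'
from h import *
go((605.5,225.3,115),159.9)
E
```

```text
clock: 1.35
position: [512.6, 9.1, 173.1]
ee_rot: [-0.573, 0.82, 0.0, -0.0]
contact_force: [0.1, -0.0, -0.8]
gripper_width: 85.6
grasp_force: 0.0
tcp [512.6   9.1 173.1] clk 1.35 F [ 0.1 -0.  -0.8] w 85.6
shift [-235.  -13.   58.]
y heading 159.9, turn wz=0.0 deg = 0.000 rad; j6=-0.69
```

```bash
python3 -m handwheel '[[-0.235,-0.013,0.058,0,0,0,1],[-0.235,-0.013,0.058,0,0,0,1],[-0.235,-0.013,0.058,0,0,0,1],[-0.235,-0.013,0.058,0,0,0,1],[-0.235,-0.013,0.058,0,0,0,1],[-0.235,-0.013,0.058,0,0,0,1]]'
python3 - <<'E'
from h import *
go((605.5,225.3,9),159.9)
im,d=get_image("side"); cv2.imwrite("pics/s1.png",im)
p=proj("side",[605.5,225.3,72])[0].astype(int); c=im[max(0,p[1]-50):p[1]+60,p[0]-75:p[0]+75]; cv2.imwrite("pics/s1c.png",cv2.resize(c,None,fx=4,fy=4,interpolation=cv2.INTER_CUBIC)); print(p,proj("side",[[605.5,225.3,115],[605.5,225.3,72]]))
E
```

```text
clock: 2.1
position: [604.7, 222.8, 114.6]
ee_rot: [-0.573, 0.82, 0.0, -0.001]
contact_force: [-0.4, -0.9, -0.3]
gripper_width: 85.3
grasp_force: 0.0
tcp [604.7 222.8 114.6] clk 2.1 F [-0.4 -0.9 -0.3] w 85.3
shift [ -2.7   0.  105.6]
y heading 159.9, turn wz=-0.0 deg = -0.000 rad; j6=-0.95
[267 138] [[267.96459165 123.85157683]
 [267.73835334 138.35168668]]
```

View pics/s1c.png

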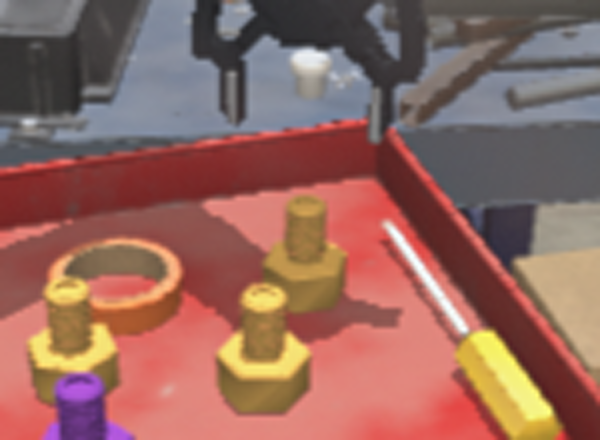

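```bash
python3 -m handwheel '[[-0.0025,0,0.055,0,0,0,1],[-0.0025,0,0.09,0,0,0,1],[-0.0025,0,0.1105,0,0,0,1],[-0.0025,0,0.1105,0,0,0,1],[-0.0025,0,0.1105,0,0,0,0],[-0.0025,0,0.1105,0,0,0,0],[-0.0025,0,0.1105,0,0,0,-0.2],[-0.0025,0,0.1105,0,0,0,-0.4],[-0.0025,0,0.1105,0,0,0,-0.4],[-0.0025,0,0.1105,0,0,0,-0.4]]'
python3 - <<'E'
from h import *
go((605.5,225.3,4),159.9)
E
```

```text
clock: 3.4
position: [607.0, 226.0, 7.0]
ee_rot: [-0.573, 0.82, -0.0, 0.001]
contact_force: [-2.3, -0.6, 6.1]
gripper_width: 50.7
grasp_force: 66.3
tcp [607. 226.   7.] clk 3.4 F [-2.3 -0.6  6.1] w 50.7
shift [1.2 1.2 3. ]
y heading 159.9, turn wz=0.0 deg = 0.000 rad; j6=-0.96
```

```bash
python3 -m handwheel '[[0,0,0,0,0,0,0.6],[0,0,0,0,0,0,0.6],[0,0,-0.016,0,0,0,0.6],[0,0,-0.031,0,0,0,0],[0,0,-0.031,0,0,0,-0.2],[0,0,-0.031,0,0,0,-1],[0,0,-0.031,0,0,0,-1],[0,0,-0.031,0,0,0,-1],[0,0,-0.031,0,0,0,-1]]'
python3 - <<'E'
from h import *
go((633.8+9.57,-71-51.1,80),160.6)
E
```

```text
clock: 4.53
position: [607.0, 226.0, 37.3]
ee_rot: [-0.573, 0.82, -0.0, 0.001]
contact_force: [-0.2, 0.5, 7.2]
gripper_width: 26.8
grasp_force: 58.6
tcp [607.  226.   37.3] clk 4.53 F [-0.2  0.5  7.2] w 26.8
shift [ 314.4 -153.7  -42.8]
y heading 159.9, turn wz=-0.7 deg = -0.012 rad; j6=-0.96
```

```bash
python3 -m handwheel '[[0,0,-0.05,0,0,0,-1],[0.03,-0.015,-0.095,0,0,0,-1],[0.317,-0.155,-0.095,0,0,-0.012,-1],[0.317,-0.155,-0.095,0,0,-0.012,-1],[0.317,-0.155,-0.095,0,0,-0.012,-1],[0.317,-0.155,-0.095,0,0,-0.012,-1],[0.317,-0.155,-0.095,0,0,-0.012,-1],[0.317,-0.155,-0.06,0,0,-0.012,-1],[0.317,-0.155,-0.06,0,0,-0.012,-1]]'
cat > chk.py <<'E'
from h import *
import sys
c=np.array([617.9,-115.1]); a=np.radians(10.6); U=np.array([np.cos(a),np.sin(a)]); V=np.array([-U[1],U[0]])
def spig(xy,z=76,n="top"):
    im,d=get_image(n); P=pts(n,d); hsv=cv2.cvtColor(im,cv2.COLOR_BGR2HSV); ye=cv2.inRange(hsv,(15,100,60),(38,255,255))
    m=(abs(P[...,2]-z)<4)&(np.hypot(P[...,0]-xy[0],P[...,1]-xy[1])<22)&(ye>0); v,u=np.nonzero(m)
    return ray(n,[[u.mean(),v.mean()]],z)[0] if len(u) else None,m.sum()
def tr(p): q=np.array(p)[:2]-c; return np.array([q@U,q@V]).round(1)
E
python3 - <<'E'
from chk import *
go((643.6,-125.2,46),160.6); print(spig((634.5,-71)))
im,d=get_image("side"); p=proj("side",[640,-100,40])[0].astype(int); cv2.imwrite("pics/s2.png",cv2.resize(im[p[1]-75:p[1]+65,p[0]-90:p[0]+90],None,fx=4,fy=4,interpolation=cv2.INTER_CUBIC))
E
```

```text
clock: 5.65
position: [638.2, -126.2, 90.3]
ee_rot: [-0.576, 0.817, 0.004, -0.005]
contact_force: [-0.8, 0.6, -4.5]
gripper_width: 26.6
grasp_force: 60.3
tcp [ 638.2 -126.2   90.3] clk 5.65 F [-0.8  0.6 -4.5] w 26.6
shift [-2.9 -5.3 44.3]
y heading 160.4, turn wz=-0.2 deg = -0.004 rad; j6=-0.39
(array([634.38205046, -71.16351396]), np.int64(94))
```

View pics/s2.png

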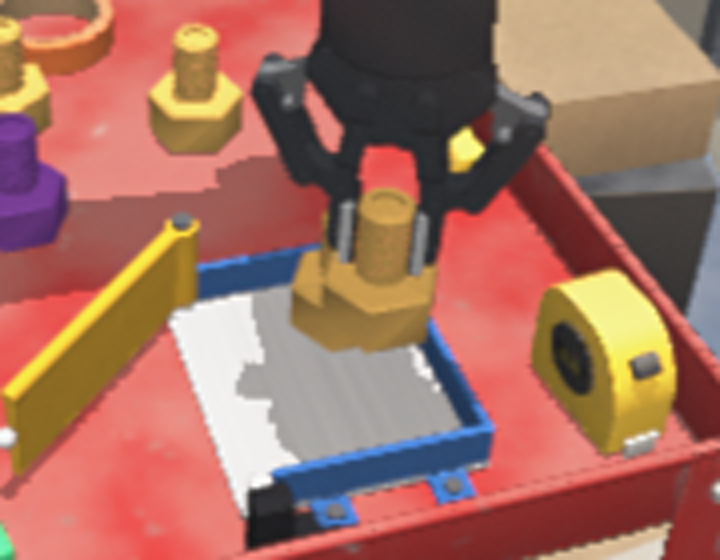

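The picture shows fitting A held upright above the free floor just right of fitting_in, clear of the walls.

```bash
python3 -m handwheel '[[0,0,0.0,0,0,0,-1],[0,0,0.0,0,0,0,-1],[0,0,0.0,0,0,0,-1]]'
python3 - <<'E'
from chk import *
go((643.6,-125.2,46),160.6)
E
```

```text
clock: 6.12
position: [643.1, -124.7, 96.7]
ee_rot: [-0.578, 0.816, -0.0, 0.001]
contact_force: [1.0, 0.0, -3.8]
gripper_width: 26.5
grasp_force: 60.3
tcp [ 643.1 -124.7   96.7] clk 6.12 F [ 1.   0.  -3.8] w 26.5
shift [ 0.3 -0.6 50.7]
y heading 160.6, turn wz=0.0 deg = 0.001 rad; j6=-0.39
```

```bash
python3 -m handwheel '[[0,0,0.03,0,0,0,-1],[0,0,0.051,0,0,0,-1],[0,0,0.051,0,0,0,-1],[0,0,0.051,0,0,0,-1],[0,0,0.051,0,0,0,-1]]'
python3 - <<'E'
from chk import *
go((643.6,-125.2,42.5),160.6); p,_,_=tool(); print(tr(p),tr((635,-70.8)))
r=spig((634.5,-71)); print(r)
E
```

```text
clock: 6.75
position: [643.5, -125.3, 46.1]
ee_rot: [-0.578, 0.816, -0.001, 0.001]
contact_force: [1.3, 0.4, -4.6]
gripper_width: 26.9
grasp_force: 60.5
tcp [ 643.5 -125.3   46.1] clk 6.75 F [ 1.3  0.4 -4.6] w 26.9
shift [-0.2 -0.1  3.6]
y heading 160.6, turn wz=-0.0 deg = -0.000 rad; j6=-0.39
[ 23.3 -14.8] [25.  40.4]
(array([634.1220511 , -71.14081434]), np.int64(86))
```

```bash
python3 -m handwheel '[[0,0,0.0035,0,0,0,-1],[0,0,0.0035,0,0,0,-1],[-0.0017,0.001,0.0035,0,0,0,-1],[-0.0026,0.0015,0.0035,0,0,0,-1],[-0.003,0.0018,0.0035,0,0,0,-1],[-0.003,0.0018,0.0035,0,0,0,-1]]'
python3 - <<'E'
from chk import *
go((643.6,-125.2,42.5),160.6); p,_,_=tool(); print(tr(p))
r=spig((634.5,-71)); print(r)
E
```

```text
clock: 7.55
position: [642.4, -122.1, 41.5]
ee_rot: [-0.578, 0.816, -0.0, 0.0]
contact_force: [1.3, -1.4, -4.9]
gripper_width: 26.5
grasp_force: 60.9
tcp [ 642.4 -122.1   41.5] clk 7.55 F [ 1.3 -1.4 -4.9] w 26.5
shift [ 2.5 -2.2 -1. ]
y heading 160.6, turn wz=-0.0 deg = -0.000 rad; j6=-0.40
[ 22.8 -11.4]
(array([634.77798079, -70.81819233]), np.int64(87))
```

```bash
python3 -m handwheel '[[-0.001,0.0006,0,0,0,0,-1],[-0.0015,-0.0003,0,0,0,0,-1],[-0.0015,-0.0003,0.0,0,0,0,-1],[-0.0015,-0.0003,0.0015,0,0,0,-1],[-0.0015,-0.0003,0.0015,0,0,0,-1]]'
python3 - <<'E'
from chk import *
go((643.6,-125.2,42.5),160.6); p,_,_=tool(); print(tr(p))
r=spig((634.5,-71)); print(r)
E
```

```text
clock: 8.22
position: [642.2, -120.8, 41.4]
ee_rot: [-0.578, 0.816, 0.0, -0.001]
contact_force: [-4.4, -1.6, 4.9]
gripper_width: 26.9
grasp_force: 61.6
tcp [ 642.2 -120.8   41.4] clk 8.22 F [-4.4 -1.6  4.9] w 26.9
shift [ 3.6 -2.8 -1.1]
y heading 160.6, turn wz=-0.0 deg = -0.000 rad; j6=-0.40
[ 22.8 -10.1]
(array([633.78402296, -69.63199925]), np.int64(89))
```

```bash
python3 -m handwheel '[[-0.0015,-0.0003,0.0005,0,0,0,-0.2],[-0.0015,-0.0003,0.0,0,0,0,0.1],[-0.001,-0.0003,0.0,0,0,0,0.1],[-0.001,-0.0003,-0.04,0,0,0,0.1],[-0.001,-0.0003,-0.1,0,0,0,0.1]]'
python3 - <<'E'
from chk import *
go((569.2,113.7,115),86.5)
print(spig((634.5,-71)),spig((643,-121)),spig((569,113),72))
E
```

```text
clock: 8.9
position: [642.3, -119.7, 138.6]
ee_rot: [-0.578, 0.816, 0.002, -0.002]
contact_force: [0.8, -0.3, 0.4]
gripper_width: 47.0
grasp_force: 0.0
tcp [ 642.3 -119.7  138.6] clk 8.9 F [ 0.8 -0.3  0.4] w 47.0
shift [-195.8  146.4   24. ]
y heading 160.6, turn wz=74.1 deg = 1.293 rad; j6=-0.40
(array([634.20182638, -69.4950993 ]), np.int64(79)) (array([ 642.72575932, -108.93484693]), np.int64(9)) (array([568.72339615, 117.21910263]), np.int64(62))
```

```bash
python3 -m handwheel '[[-0.1958,0.1464,0,0,0,1.293,1],[-0.1958,0.1464,0,0,0,1.293,1],[-0.1958,0.1464,0,0,0,1.293,1],[-0.1958,0.1464,0,0,0,1.293,1],[-0.1958,0.1464,0,0,0,1.293,1],[-0.1958,0.1464,0.01,0,0,1.293,1],[-0.1958,0.1464,0.024,0,0,1.293,1],[-0.1958,0.1464,0.024,0,0,1.293,1],[-0.1958,0.1464,0.024,0,0,1.293,1]]'
python3 - <<'E'
from chk import *
go((569.2,113.7,4),86.5)
print(spig((634.5,-71)),spig((643,-121)))
E
```

```text
clock: 10.18
position: [570.7, 113.5, 115.8]
ee_rot: [0.029, 1.0, -0.0, -0.0]
contact_force: [0.1, 0.1, 0.2]
gripper_width: 85.3
grasp_force: 0.0
tcp [570.7 113.5 115.8] clk 10.18 F [0.1 0.1 0.2] w 85.3
shift [1.500e+00 1.000e-01 1.118e+02]
y heading 86.6, turn wz=0.1 deg = 0.002 rad; j6=-2.10
(array([634.26658778, -69.96072209]), np.int64(90)) (array([ 642.6612048 , -120.75236542]), np.int64(89))
```

```bash
python3 -m handwheel '[[0.0015,0,0.055,0,0,0,1],[0.0015,0,0.09,0,0,0,1],[0.0015,0,0.1115,0,0,0,1],[0.0015,0,0.1115,0,0,0,1],[0.0015,0,0.1115,0,0,0,0],[0.0015,0,0.1115,0,0,0,0],[0.0015,0,0.1115,0,0,0,-0.2],[0.0015,0,0.1115,0,0,0,-0.4],[0.0015,0,0.1115,0,0,0,-0.4],[0.0015,0,0.1115,0,0,0,-0.4]]' && python3 -c "
from h import *
go((569.2,113.7,4),86.5)"
```

```text
clock: 11.52
position: [570.3, 114.3, 6.2]
ee_rot: [0.03, 1.0, 0.001, 0.002]
contact_force: [-0.1, 0.3, 5.4]
gripper_width: 50.9
grasp_force: 65.9
tcp [570.3 114.3   6.2] clk 11.53 F [-0.1  0.3  5.4] w 50.9
shift [ 1.  -0.6  2.2]
y heading 86.5, turn wz=0.0 deg = 0.001 rad; j6=-2.11
```

```bash
python3 -m handwheel '[[0,0,0,0,0,0,0.6],[0,0,0,0,0,0,0.6],[0,0,-0.016,0,0,0,0.6],[0,0,-0.031,0,0,0,0],[0,0,-0.031,0,0,0,-0.2],[0,0,-0.031,0,0,0,-1],[0,0,-0.031,0,0,0,-1],[0,0,-0.031,0,0,0,-1],[0,0,-0.031,0,0,0,-1]]'
python3 - <<'E'
from h import *
go((590.3,-104.4,96),100.6)
E
```

```text
clock: 12.65
position: [569.7, 114.1, 36.6]
ee_rot: [0.03, 1.0, 0.0, 0.001]
contact_force: [-1.8, 1.6, 7.2]
gripper_width: 26.7
grasp_force: 58.5
tcp [569.7 114.1  36.6] clk 12.65 F [-1.8  1.6  7.2] w 26.7
shift [ -33.9 -216.8  -59.4]
y heading 86.5, turn wz=-14.1 deg = -0.246 rad; j6=-2.11
```

```bash
python3 -m handwheel '[[0,0,-0.05,0,0,0,-1],[0,-0.02,-0.095,0,0,0,-1],[-0.034,-0.217,-0.095,0,0,-0.246,-1],[-0.034,-0.217,-0.095,0,0,-0.246,-1],[-0.034,-0.217,-0.095,0,0,-0.246,-1],[-0.034,-0.217,-0.095,0,0,-0.246,-1],[-0.034,-0.217,-0.07,0,0,-0.246,-1],[-0.034,-0.217,-0.06,0,0,-0.246,-1],[-0.034,-0.217,-0.06,0,0,-0.246,-1],[-0.034,-0.217,-0.06,0,0,-0.246,-1]]'
python3 - <<'E'
from chk import *
go((590.3,-104.4,45),100.6); print(spig((634.5,-70)),spig((642.6,-120.8)))
E
```

```text
clock: 13.9
position: [590.3, -104.4, 95.9]
ee_rot: [-0.093, 0.996, -0.0, 0.0]
contact_force: [0.2, 0.1, -3.7]
gripper_width: 26.9
grasp_force: 60.4
tcp [ 590.3 -104.4   95.9] clk 13.9 F [ 0.2  0.1 -3.7] w 26.9
shift [ 0.   0.  50.9]
y heading 100.7, turn wz=0.1 deg = 0.001 rad; j6=-1.48
(None, np.int64(0)) (None, np.int64(0))
```

```bash
python3 -m handwheel '[[0,0,0.03,0,0,0,-1],[0,0,0.05,0,0,0,-1],[0,0,0.05,0,0,0,-1],[0,0,0.054,0,0,0,-1],[0,0,0.054,0,0,0,-1],[-0.002,0,0.054,0,0,0,-1],[-0.003,0,0.054,0,0,0,-1],[-0.0035,0,0.054,0,0,0,-1],[-0.0035,0,0.054,0,0,0,-1]]'
python3 - <<'E'
from chk import *
go((594.2,-103.6,41),100.6); p,_,_=tool(); print(tr(p))
E
```

```text
clock: 15.12
position: [593.2, -104.4, 41.4]
ee_rot: [-0.092, 0.996, -0.0, 0.0]
contact_force: [0.5, 0.3, -3.7]
gripper_width: 26.5
grasp_force: 60.5
tcp [ 593.2 -104.4   41.4] clk 15.12 F [ 0.5  0.3 -3.7] w 26.5
shift [-1.1  0.6  0.4]
y heading 100.6, turn wz=-0.0 deg = -0.000 rad; j6=-1.48
[-22.3  15.1]
```

No contact yet; keep pushing gently.

```bash
python3 -m handwheel '[[-0.001,0,0,0,0,0,-1],[-0.002,0,0,0,0,0,-1],[-0.002,0,0,0,0,0,-1]]'; python3 -m handwheel '[[-0.001,0,0,0,0,0,-1],[-0.001,0,0,0,0,0,-1],[-0.001,0,0,0,0,0,-1]]'
python3 - <<'E'
from chk import *
go((594.2,-103.6,41),100.6); p,_,_=tool(); print(tr(p))
E
```

```text
clock: 15.5
position: [594.1, -104.0, 41.1]
ee_rot: [-0.092, 0.996, 0.0, -0.001]
contact_force: [-2.1, -0.1, -3.1]
gripper_width: 26.6
grasp_force: 60.6
clock: 15.88
position: [595.8, -103.9, 41.1]
ee_rot: [-0.092, 0.996, 0.0, -0.0]
contact_force: [-2.2, 0.2, -4.4]
gripper_width: 26.5
grasp_force: 60.6
tcp [ 595.8 -103.9   41.1] clk 15.88 F [-2.2  0.2 -4.4] w 26.5
shift [1.5 0.6 0.1]
y heading 100.6, turn wz=-0.0 deg = -0.000 rad; j6=-1.48
[-19.6  15.1]
```

```bash
python3 -m handwheel '[[0.0013,0,0,0,0,0,-1],[0.0013,0,0.0015,0,0,0,-1],[0.0013,0,0.0015,0,0,0,-1],[0.0013,0,0.001,0,0,0,-0.2],[0.0013,0,0,0,0,0,0.1],[0.0013,0,0,0,0,0,0.1],[0.0013,0,-0.04,0,0,0,0.1],[0.0013,0,-0.1,0,0,0,0.1]]'
python3 - <<'E'
from chk import *
go((449.1,132.2,130),135.4)
E
```

```text
clock: 16.88
position: [593.7, -104.2, 140.6]
ee_rot: [-0.092, 0.996, 0.0, -0.002]
contact_force: [1.4, -0.0, 1.2]
gripper_width: 46.9
grasp_force: 0.0
tcp [ 593.7 -104.2  140.6] clk 16.88 F [ 1.4 -0.   1.2] w 46.9
shift [ 98.6 258.9  11.2]
y heading 100.6, turn wz=-34.8 deg = -0.608 rad; j6=-1.48
```

```bash
python3 -m handwheel '[[0.0986,0.259,0,0,0,-0.608,1],[0.0986,0.259,0,0,0,-0.608,1],[0.0986,0.259,0,0,0,-0.608,1],[0.0986,0.259,0,0,0,-0.608,1],[0.0986,0.259,0,0,0,-0.608,1],[0.0986,0.259,0.015,0,0,-0.608,1],[0.0986,0.259,0.026,0,0,-0.608,1],[0.0986,0.259,0.026,0,0,-0.608,1]]'
python3 - <<'E'
from chk import *
go((449.1,132.2,4),135.4)
I,B,F=[spig(x)[0] for x in((634.5,-70),(642.6,-121),(594.5,-104))]
print(I,B,F,"tray",tr(I),tr(B),tr(F)); print(np.linalg.norm(I-B),np.linalg.norm(I-F),np.linalg.norm(B-F))
im,d=get_image("top"); cv2.imwrite("pics/t2.png",cv2.resize(im[145:215,245:350],None,fx=7,fy=7,interpolation=cv2.INTER_CUBIC))
E
```

```text
clock: 17.88
position: [449.9, 131.8, 114.6]
ee_rot: [-0.386, 0.923, -0.0, -0.001]
contact_force: [0.2, 0.4, 0.3]
gripper_width: 85.6
grasp_force: 0.0
tcp [449.9 131.8 114.6] clk 17.88 F [0.2 0.4 0.3] w 85.6
shift [1.000e-01 8.000e-01 1.106e+02]
y heading 135.4, turn wz=-0.0 deg = -0.000 rad; j6=-1.41
[633.62687564 -68.93251212] [ 644.940649   -121.01802902] [ 595.01376718 -105.15378905] tray [24.  42.5] [ 25.5 -10.8] [-20.7  14. ]
53.30011761591282 52.942922546443064 52.38671241993948
```

View pics/t2.png

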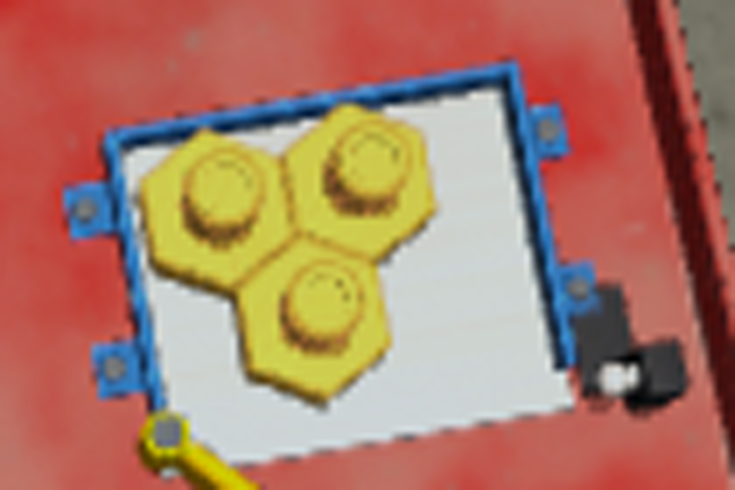

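The picture shows three fittings packed tight: in at (220,205), back right at (360,185) and front left at (320,305). Next is C.

```bash
python3 -m handwheel '[[0,0.0008,0.055,0,0,0,1],[0,0.0008,0.09,0,0,0,1],[0,0.0008,0.1105,0,0,0,1],[0,0.0008,0.1105,0,0,0,1],[0,0.0008,0.1105,0,0,0,0],[0,0.0008,0.1105,0,0,0,0],[0,0.0008,0.1105,0,0,0,-0.2],[0,0.0008,0.1105,0,0,0,-0.4],[0,0.0008,0.1105,0,0,0,-0.4],[0,0.0008,0.1105,0,0,0,-0.4]]' && python3 -m handwheel '[[0,0,0,0,0,0,0.6],[0,0,0,0,0,0,0.6],[0,0,-0.016,0,0,0,0.6],[0,0,-0.031,0,0,0,0],[0,0,-0.031,0,0,0,-0.2],[0,0,-0.031,0,0,0,-1],[0,0,-0.031,0,0,0,-1],[0,0,-0.031,0,0,0,-1],[0,0,-0.031,0,0,0,-1]]'
python3 - <<'E'
from chk import *
t=c-22*U-41*V; print(t)
go((*t,130),160.6)
E
```

```text
clock: 19.32
position: [450.6, 133.6, 6.4]
ee_rot: [-0.386, 0.922, 0.0, 0.002]
contact_force: [-0.8, -0.3, 5.3]
gripper_width: 50.8
grasp_force: 64.0
clock: 20.45
position: [449.9, 133.0, 36.1]
ee_rot: [-0.386, 0.922, -0.0, -0.0]
contact_force: [-1.5, 0.2, 7.8]
gripper_width: 26.7
grasp_force: 58.5
[ 603.81742769 -159.44727903]
tcp [449.9 133.   36.1] clk 20.45 F [-1.5  0.2  7.8] w 26.7
shift [ 100.3 -314.9  -93.8]
y heading 135.4, turn wz=-25.2 deg = -0.439 rad; j6=-1.41
```

```bash
python3 -m handwheel '[[0,0,-0.05,0,0,0,-1],[0,-0.02,-0.095,0,0,0,-1],[0.1,-0.315,-0.095,0,0,-0.439,-1],[0.1,-0.315,-0.095,0,0,-0.439,-1],[0.1,-0.315,-0.095,0,0,-0.439,-1],[0.1,-0.315,-0.095,0,0,-0.439,-1],[0.1,-0.315,-0.095,0,0,-0.439,-1],[0.1,-0.315,-0.08,0,0,-0.439,-1],[0.1,-0.315,-0.06,0,0,-0.439,-1],[0.1,-0.315,-0.06,0,0,-0.439,-1]]'; python3 -m handwheel '[[0.1,-0.315,-0.06,0,0,-0.439,-1]]' >/dev/null 2>&1 & wait
python3 - <<'E'
from chk import *
t=c-22*U-41*V
go((*t,42),160.6); p,_,_=tool(); print(tr(p))
E
```

```text
clock: 21.7
position: [600.8, -158.9, 91.7]
ee_rot: [-0.577, 0.817, 0.003, -0.003]
contact_force: [-0.5, -0.3, -3.3]
gripper_width: 26.9
grasp_force: 60.2
tcp [ 646.9 -193.3  103.3] clk 21.82 F [ 2.3  0.1 -1.9] w 26.7
shift [-27.3  46.6  62. ]
y heading 171.8, turn wz=11.2 deg = 0.195 rad; j6=-0.09
[ 14.1 -82.2]
```

I wrongly appended a second relative row. It carried the fitting one step too far, in free air with no contact forces. I'll settle the arm and correct.

```bash
python3 -m handwheel '[[0,0,-0.01,0,0,0,-1],[0,0,-0.01,0,0,0,-1],[0,0,-0.01,0,0,0,-1]]'
python3 - <<'E'
from chk import *
t=c-22*U-41*V
go((*t,96),160.6); p,_,_=tool(); print(tr(p)); print([tr(spig(x)[0]) for x in((634.5,-70),(643.6,-121))])
E
```

```text
clock: 22.2
position: [652.1, -195.3, 116.9]
ee_rot: [-0.652, 0.758, 0.001, -0.0]
contact_force: [-1.1, 0.2, -2.8]
gripper_width: 26.7
grasp_force: 60.9
tcp [ 652.1 -195.3  116.9] clk 22.2 F [-1.1  0.2 -2.8] w 26.7
shift [-28.2  53.1  21. ]
y heading 171.3, turn wz=10.7 deg = 0.187 rad; j6=-0.10
[ 18.8 -85.2]Traceback (most recent call last):
  File "<stdin>", line 3, in <module>
  File "chk.py", line 8, in tr
    def tr(p): q=np.array(p)[:2]-c; return np.array([q@U,q@V]).round(1)
                 ~~~~~~~~~~~^^^^
IndexError: too many indices for array: array is 0-dimensional, but 1 were indexed
```

```bash
python3 -m handwheel '[[-0.0282,0.0531,0,0,0,0.187,-1],[-0.0282,0.0531,0,0,0,0.187,-1],[-0.0282,0.0531,0.021,0,0,0.187,-1],[-0.0282,0.0531,0.021,0,0,0.187,-1],[-0.0282,0.0531,0.021,0,0,0.187,-1]]'
python3 - <<'E'
from chk import *
t=c-22*U-41*V
go((*t,42),160.6); p,_,_=tool(); print(tr(p))
E
```

```text
clock: 22.88
position: [605.2, -160.5, 96.7]
ee_rot: [-0.578, 0.816, -0.0, 0.0]
contact_force: [0.2, -0.2, -2.7]
gripper_width: 26.7
grasp_force: 61.0
tcp [ 605.2 -160.5   96.7] clk 22.88 F [ 0.2 -0.2 -2.7] w 26.7
shift [-0.6  1.7 54.7]
y heading 160.6, turn wz=0.0 deg = 0.001 rad; j6=-0.34
[-20.8 -42.3]
```

```bash
python3 -m handwheel '[[-0.0005,0.0017,0.03,0,0,0,-1],[-0.0005,0.0017,0.051,0,0,0,-1],[-0.0005,0.0017,0.051,0,0,0,-1],[-0.0005,0.0017,0.055,0,0,0,-1],[-0.0005,0.0017,0.055,0,0,0,-1]]'
python3 - <<'E'
from chk import *
t=c-21*U-37.5*V
go((*t,41.5),160.6); p,_,_=tool(); print(tr(p))
E
```

```text
clock: 23.5
position: [604.0, -159.5, 42.0]
ee_rot: [-0.578, 0.816, -0.001, 0.001]
contact_force: [-1.0, -0.0, -2.7]
gripper_width: 26.8
grasp_force: 61.1
tcp [ 604.  -159.5   42. ] clk 23.5 F [-1.  -0.  -2.7] w 26.8
shift [-3.5  1.1  0.5]
y heading 160.6, turn wz=0.0 deg = 0.000 rad; j6=-0.34
[-21.8 -41.1]
```

```bash
python3 -m handwheel '[[-0.001,0.0003,0.0003,0,0,0,-1],[-0.002,0.0005,0.0003,0,0,0,-1],[-0.003,0.0008,0.0003,0,0,0,-1],[-0.003,0.0008,0.0003,0,0,0,-1]]'; python3 -c "
from chk import *
p,_,_=tool(); print(tr(p))"; python3 -m handwheel '[[-0.0009,0.0005,0,0,0,0,-1],[-0.0009,0.0005,0,0,0,0,-1],[-0.0009,0.0005,0,0,0,0,-1]]';python3 -c "
from chk import *
p,_,_=tool(); print(tr(p))"
```

```text
clock: 24.0
position: [603.6, -156.3, 40.8]
ee_rot: [-0.578, 0.816, -0.0, 0.0]
contact_force: [-0.8, 0.2, -3.4]
gripper_width: 27.0
grasp_force: 61.1
[-21.6 -37.8]
clock: 24.38
position: [603.4, -155.4, 40.7]
ee_rot: [-0.578, 0.816, 0.0, -0.0]
contact_force: [-0.3, -0.1, -3.4]
gripper_width: 26.4
grasp_force: 61.1
[-21.7 -36.9]
```

```bash
python3 -m handwheel '[[-0.0011,0.0002,0,0,0,0,-1],[-0.0011,0.0002,0,0,0,0,-1],[-0.0011,0.0002,0,0,0,0,-1]]'; python3 -c "
from chk import *
p,_,_=tool(); print(tr(p))"; python3 -m handwheel '[[-0.0009,0.0005,0,0,0,0,-1],[-0.0009,0.0005,0,0,0,0,-1],[-0.0009,0.0005,0,0,0,0,-1]]';python3 -c "
from chk import *
p,_,_=tool(); print(tr(p))"
```

```text
clock: 24.75
position: [603.6, -154.2, 40.7]
ee_rot: [-0.578, 0.816, -0.0, -0.0]
contact_force: [-0.3, 0.7, -2.6]
gripper_width: 26.9
grasp_force: 61.1
[-21.3 -35.8]
clock: 25.12
position: [603.5, -153.4, 40.8]
ee_rot: [-0.578, 0.816, -0.0, 0.0]
contact_force: [-0.0, -0.8, -3.2]
gripper_width: 26.7
grasp_force: 61.2
[-21.2 -35. ]
```

```bash
python3 -m handwheel '[[0,0,0.001,0,0,0,-1],[0,0,0.0018,0,0,0,-1],[0,0,0.001,0,0,0,-0.2],[0,0,0,0,0,0,0.1],[0,0,0,0,0,0,0.1],[0,0,-0.04,0,0,0,0.1],[0,0,-0.1,0,0,0,0.1],[0.06,0.01,-0.13,0,0,0,0.1],[0.12,0.02,-0.13,0,0,0,0.1],[0.15,0.03,-0.13,0,0,0,-1]]'
cat >> chk.py <<'E'
def four(pic=None):
    G=[spig(x)[0] for x in((634.2,-69.5),(643.6,-121),(594.5,-104),(603.5,-153.4))]
    if any(g is None for g in G): print(G)
    else:
        print("tray",[tr(g).tolist() for g in G]); print("IB %.1f IF %.1f BF %.1f FR %.1f BR %.1f"%tuple(np.linalg.norm(G[a]-G[b]) for a,b in((0,1),(0,2),(1,2),(2,3),(1,3))))
    if pic: im,d=get_image("top"); cv2.imwrite(pic,cv2.resize(im[145:255,245:350],None,fx=5,fy=5,interpolation=cv2.INTER_CUBIC))
E
python3 - <<'E'
from chk import *
go((500,-200,130),100.6); four("pics/t3.png"); four()
E
```

```text
clock: 26.38
position: [524.2, -286.7, 171.5]
ee_rot: [-0.577, 0.817, -0.001, 0.001]
contact_force: [-1.0, -0.2, -0.6]
gripper_width: 29.9
grasp_force: 0.0
tcp [ 524.2 -286.7  171.5] clk 26.38 F [-1.  -0.2 -0.6] w 29.9
shift [-73.6  51.8  41.5]
y heading 160.5, turn wz=59.9 deg = 1.046 rad; j6=-0.11
[array([634.36496262, -69.43696033]), None, array([ 593.64669185, -100.52761684]), None]
[array([633.97134561, -69.16527745]), None, array([ 592.13985635, -100.4338672 ]), None]
```

Run:
```python
from chk import *
go((442,-115,130),60)
```

```text
tcp [ 526.  -283.9  170.6] clk 26.82 F [-0.4 -0.   0.9] w 0.1
shift [-131.6  135.1   40.6]
y heading 160.7, turn wz=-79.3 deg = -1.384 rad; j6=-0.11
```

```bash
python3 -m handwheel '[[-0.132,0.135,0.0,0,0,-1.384,-1],[-0.132,0.135,0.0,0,0,-1.384,-1],[-0.132,0.135,0,0,0,-1.384,-1],[-0.132,0.135,0,0,0,-1.384,-1],[-0.132,0.135,0,0,0,-1.384,-1],[-0.132,0.135,0.02,0,0,-1.384,-1],[-0.132,0.135,0.04,0,0,-1.384,-1],[-0.132,0.135,0.04,0,0,-1.384,-1]]'
python3 - <<'E'
from chk import *
go((442,-115,35),60); four("pics/t4.png"); four()
E
```

```text
clock: 27.82
position: [440.9, -114.8, 129.3]
ee_rot: [0.966, -0.258, -0.002, 0.0]
contact_force: [0.1, 0.6, 0.8]
gripper_width: 0.3
grasp_force: 0.0
tcp [ 440.9 -114.8  129.3] clk 27.82 F [0.1 0.6 0.8] w 0.3
shift [ 1.3 -0.5 94.3]
y heading -119.9, turn wz=0.1 deg = 0.002 rad; j6=0.95
tray [[24.2, 42.2], [25.8, -10.2], [-20.4, 14.9], [-21.4, -37.0]]
IB 52.4 IF 52.3 BF 52.6 FR 51.9 BR 54.2
tray [[24.3, 42.1], [25.4, -10.5], [-20.6, 15.0], [-21.6, -37.2]]
IB 52.6 IF 52.4 BF 52.6 FR 52.2 BR 54.0
```

View pics/t4.png

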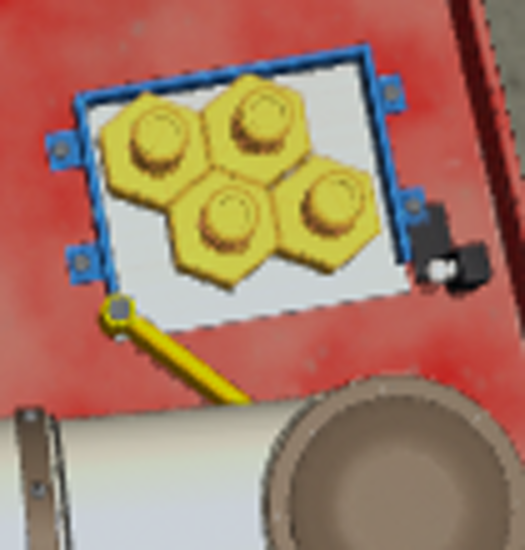

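The picture shows the four in a honeycomb, but the front-right fitting (330,205) has a gap of about 2 mm to the back-right one. I'll regrip it by the spigot and press it back.

Run:
```python
from chk import *
go((603.6,-155.3,130),160.6)
```

```text
tcp [ 441.9 -115.4  131. ] clk 28.27 F [-0.4  0.2  0.1] w 0.2
shift [159.9 -46.5   1. ]
y heading -120.1, turn wz=79.3 deg = 1.384 rad; j6=0.94
```

```bash
python3 -m handwheel '[[0.16,-0.0465,0,0,0,1.384,0.15],[0.16,-0.0465,0,0,0,1.384,0.15],[0.16,-0.0465,0,0,0,1.384,0.15],[0.16,-0.0465,0,0,0,1.384,0.15],[0.16,-0.0465,0,0,0,1.384,0.15],[0.16,-0.0465,0,0,0,1.384,0.15],[0.16,-0.0465,0,0,0,1.384,0.15],[0.16,-0.0465,0.03,0,0,1.384,0.15],[0.16,-0.0465,0.03,0,0,1.384,0.15],[0.16,-0.0465,0.03,0,0,1.384,0.15]]'; python3 -c "
from chk import *
go((603.6,-155.3,41),160.6)"
```

```text
clock: 29.52
position: [604.1, -155.6, 101.5]
ee_rot: [-0.578, 0.816, -0.0, 0.0]
contact_force: [0.5, -1.1, -0.1]
gripper_width: 49.2
grasp_force: 0.0
tcp [ 604.1 -155.6  101.5] clk 29.52 F [ 0.5 -1.1 -0.1] w 49.2
shift [-0.1  0.6 60.5]
y heading 160.7, turn wz=0.1 deg = 0.001 rad; j6=-0.34
```

```bash
python3 -m handwheel '[[0,0,0.04,0,0,0,0.15],[0,0,0.06,0,0,0,0.15],[0,0,0.06,0,0,0,0.15],[0,0,0.06,0,0,0,-1],[0,0,0.06,0,0,0,-1],[0,0,0.06,0,0,0,-1],[0,0,0.0595,0,0,0,-1]]'; python3 -c "
from chk import *
p,_,_=tool(); print(tr(p))";python3 -m handwheel '[[-0.0005,-0.0009,-0.0008,0,0,0,-1],[-0.001,-0.0017,-0.0008,0,0,0,-1],[-0.001,-0.0017,-0.0008,0,0,0,-1]]'; python3 -c "
from chk import *
p,_,_=tool(); print(tr(p))"
```

```text
clock: 30.4
position: [604.5, -155.5, 42.6]
ee_rot: [-0.578, 0.816, -0.001, 0.001]
contact_force: [0.1, 0.3, 4.7]
gripper_width: 27.0
grasp_force: 59.1
[-20.6 -37.3]
clock: 30.78
position: [604.8, -155.5, 42.7]
ee_rot: [-0.578, 0.816, 0.0, -0.001]
contact_force: [-3.0, 0.0, 8.1]
gripper_width: 26.7
grasp_force: 59.6
[-20.3 -37.3]
```

```bash
python3 -m handwheel '[[0,0,-0.003,0,0,0,-1],[0,0,-0.003,0,0,0,-1],[0,0,-0.003,0,0,0,-1]]'; python3 -c "
from chk import *
p,_,_=tool(); print(tr(p))";python3 -m handwheel '[[-0.0005,-0.0009,0,0,0,0,-1],[-0.0005,-0.0009,0,0,0,0,-1],[-0.0005,-0.0009,0,0,0,0,-1]]'; python3 -c "
from chk import *
p,_,_=tool(); print(tr(p))"
```

```text
clock: 31.15
position: [604.9, -154.9, 44.0]
ee_rot: [-0.578, 0.816, 0.001, -0.001]
contact_force: [0.2, 0.4, -3.6]
gripper_width: 27.0
grasp_force: 59.1
[-20.1 -36.7]
clock: 31.52
position: [605.9, -154.9, 44.7]
ee_rot: [-0.578, 0.816, 0.0, -0.001]
contact_force: [-0.9, -1.2, -4.0]
gripper_width: 26.9
grasp_force: 59.1
[-19.1 -36.9]
```

```bash
python3 -m handwheel '[[-0.0009,-0.0005,0,0,0,0,-1],[-0.0009,-0.0005,0,0,0,0,-1]]'; python3 -m handwheel '[[0,0,0.002,0,0,0,-1],[0,0,0.002,0,0,0,-1],[0,0,0.001,0,0,0,-0.2],[0,0,0,0,0,0,0.05],[0,0,0,0,0,0,0.05],[0,0,-0.04,0,0,0,0.05],[0,0,-0.09,0,0,0,0.05]]';  python3 -c "
from chk import *
go((442,-115,135),60)"
```

```text
clock: 31.78
position: [606.4, -154.5, 44.7]
ee_rot: [-0.578, 0.816, 0.001, -0.001]
contact_force: [-2.1, -2.0, -4.4]
gripper_width: 26.6
grasp_force: 59.2
clock: 32.65
position: [607.0, -154.0, 135.1]
ee_rot: [-0.578, 0.816, 0.001, -0.001]
contact_force: [0.2, -1.0, 0.8]
gripper_width: 44.8
grasp_force: 0.0
tcp [ 607.  -154.   135.1] clk 32.65 F [ 0.2 -1.   0.8] w 44.8
shift [ 18.  168.6   0.4]
y heading 160.6, turn wz=-79.4 deg = -1.385 rad; j6=-0.35
```

```bash
python3 -m handwheel '[[0.018,0.169,0,0,0,-1.385,-1],[0.018,0.169,0,0,0,-1.385,-1],[0.018,0.169,0,0,0,-1.385,-1],[0.018,0.169,0,0,0,-1.385,-1],[0.018,0.169,0,0,0,-1.385,-1],[0.018,0.169,0,0,0,-1.385,-1],[0.018,0.169,0,0,0,-1.385,-1],[0.018,0.169,0,0,0,-1.385,-1]]';  python3 -c "
from chk import *
go((442,-115,35),60); four('pics/t5.png'); four()"
```

```text
clock: 33.65
position: [442.5, -114.8, 135.5]
ee_rot: [0.966, -0.258, 0.001, -0.0]
contact_force: [-0.1, 0.3, 0.1]
gripper_width: -0.0
grasp_force: 0.0
tcp [ 442.5 -114.8  135.5] clk 33.65 F [-0.1  0.3  0.1] w -0.0
shift [ -0.5   0.5 100.5]
y heading -119.8, turn wz=0.2 deg = 0.003 rad; j6=0.95
tray [[24.3, 42.1], [26.0, -9.8], [-20.4, 15.1], [-18.8, -37.2]]
IB 52.0 IF 52.3 BF 52.7 FR 52.3 BR 52.5
tray [[24.7, 42.1], [25.6, -9.9], [-20.6, 15.0], [-18.5, -37.5]]
IB 51.9 IF 52.7 BF 52.5 FR 52.5 BR 52.1
```

View pics/t5.png

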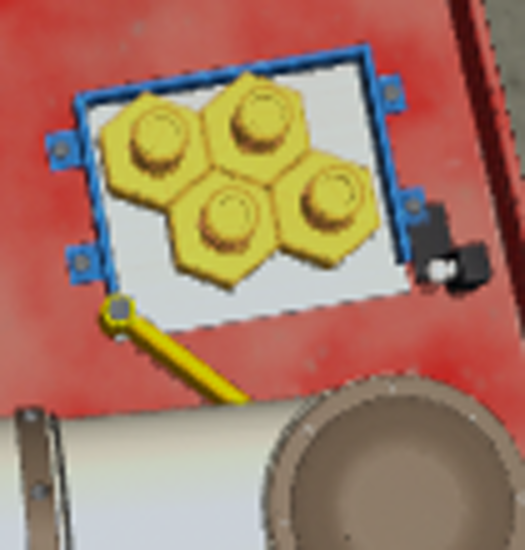

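All five neighbour distances are now within 0.7 mm of 52 and the picture shows no gaps. Next is the gate.

Run:
```python
from chk import *
p,R,s=tool()
h=np.array([548.1,-50.7])
for q,off in((.84,40),(.84,18),(.7,14),(.55,14),(.4,14),(.3,14),(.2,14),(.12,14),(.05,14),(0,14),(0,9)):
    w=h+U*(-115*np.sin(q)-off*np.cos(q))+V*(-115*np.cos(q)+off*np.sin(q)); hd=100.6-np.degrees(q)-180
    cur=np.degrees(np.arctan2(R[1,1],R[0,1])); print(q,off,w.round(0),((np.r_[w,33]-p)@R).round(0),"wz %.2f"%-np.radians(hd-cur))
```

```text
0.84 40 [ 446. -118.] [  5.  -0. 102.] wz 0.13
0.84 18 [ 464. -131.] [ 27.   3. 102.] wz 0.13
0.7 14 [ 479. -144.] [ 47.   6. 102.] wz -0.01
0.55 14 [ 494. -153.] [ 64.   7. 102.] wz -0.16
0.4 14 [ 510. -160.] [ 81.   5. 102.] wz -0.31
0.3 14 [ 521. -163.] [ 93.   2. 102.] wz -0.41
0.2 14 [ 532. -165.] [104.  -2. 102.] wz -0.51
0.12 14 [ 542. -166.] [112.  -6. 102.] wz -0.59
0.05 14 [ 550. -167.] [119.  -9. 102.] wz -0.66
0 14 [ 555. -166.] [124. -13. 102.] wz -0.71
0 9 [ 560. -165.] [128. -16. 102.] wz -0.71
```

```bash
python3 -m handwheel '[[0.005,0,0.05,0,0,0.13,-1],[0.005,0,0.102,0,0,0.13,-1],[0.005,0,0.102,0,0,0.13,-1],[0.027,0.003,0.102,0,0,0.13,-1],[0.037,0.005,0.102,0,0,0.06,-1],[0.047,0.006,0.102,0,0,-0.01,-1],[0.056,0.007,0.102,0,0,-0.09,-1],[0.064,0.007,0.102,0,0,-0.16,-1],[0.073,0.006,0.102,0,0,-0.24,-1],[0.081,0.005,0.102,0,0,-0.31,-1]]'
python3 - <<'E'
from chk import *
p,R,s=tool()
h=np.array([548.1,-50.7]); print(p)
for q,off in((.4,14),(.3,14),(.2,14),(.12,14),(.05,14),(0,14),(0,10),(0,6)):
    w=h+U*(-115*np.sin(q)-off*np.cos(q))+V*(-115*np.cos(q)+off*np.sin(q)); hd=100.6-np.degrees(q)-180
    cur=np.degrees(np.arctan2(R[1,1],R[0,1])); print(q,off,w.round(0),((np.r_[w,33]-p)@R).round(0),"wz %.2f"%-np.radians(hd-cur))
E
```

```text
clock: 35.35
position: [510.9, -160.2, 35.8]
ee_rot: [0.994, -0.106, 0.002, 0.0]
contact_force: [-0.2, 0.3, 0.2]
gripper_width: -0.2
grasp_force: 0.2
[ 510.91876082 -160.18080797   35.75636197]
0.4 14 [ 510. -160.] [-1.  0.  3.] wz 0.00
0.3 14 [ 521. -163.] [11.  1.  3.] wz -0.10
0.2 14 [ 532. -165.] [22.  1.  3.] wz -0.20
0.12 14 [ 542. -166.] [31. -0.  3.] wz -0.28
0.05 14 [ 550. -167.] [39. -2.  3.] wz -0.35
0 14 [ 555. -166.] [45. -3.  3.] wz -0.40
0 10 [ 559. -166.] [49. -5.  3.] wz -0.40
0 6 [ 563. -165.] [52. -6.  3.] wz -0.40
```

```bash
python3 -m handwheel '[[0.006,0,0,0,0,-0.05,-1],[0.011,0.001,0,0,0,-0.1,-1],[0.016,0.001,0,0,0,-0.15,-1],[0.022,0.001,0,0,0,-0.2,-1],[0.027,0,0,0,0,-0.24,-1],[0.031,0,0,0,0,-0.28,-1],[0.036,-0.001,0,0,0,-0.32,-1],[0.036,-0.001,0,0,0,-0.32,-1]]'
python3 - <<'E'
from chk import *
im,d=get_image("side"); p=proj("side",[560,-140,40])[0].astype(int); cv2.imwrite("pics/s3.png",cv2.resize(im[p[1]-70:p[1]+60,p[0]-80:p[0]+90],None,fx=4,fy=4,interpolation=cv2.INTER_CUBIC))
E
```

```text
clock: 36.35
position: [546.3, -166.8, 35.5]
ee_rot: [0.999, 0.053, 0.002, 0.0]
contact_force: [0.4, -0.3, -0.2]
gripper_width: 0.1
grasp_force: 0.0
```

View pics/s3.png

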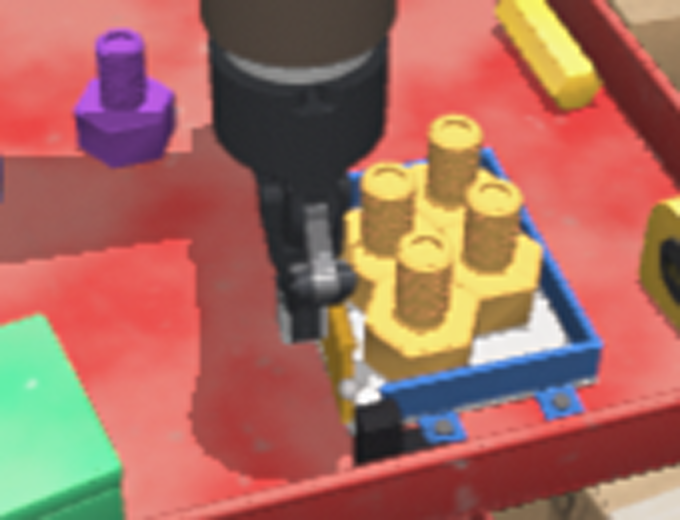

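The gate, at (340,370), is nearly shut and about to meet the catch. All four fittings are upright.

```bash
python3 -m handwheel '[[0.003,0,0,0,0,-0.03,-1],[0.006,-0.001,0,0,0,-0.06,-1],[0.008,-0.001,0,0,0,-0.08,-1],[0.008,-0.001,0,0,0,-0.08,-1]]'; python3 -m handwheel '[[0.002,0,0,0,0,0,-1],[0.003,0,0,0,0,0,-1],[0.003,0,0,0,0,0,-1]]';python3 -c "
from chk import *
p,_,_=tool(); print(tr(p))"
```

```text
clock: 36.9
position: [547.5, -165.9, 32.9]
ee_rot: [0.996, 0.092, -0.006, -0.0]
contact_force: [-10.1, -4.0, 6.8]
gripper_width: -0.1
grasp_force: 5.2
clock: 37.28
position: [555.1, -164.6, 33.1]
ee_rot: [0.996, 0.093, -0.0, -0.0]
contact_force: [-0.0, -0.3, -0.2]
gripper_width: 0.1
grasp_force: 1.4
[-70.9 -37.1]
```

```bash
python3 -m handwheel '[[0.0015,0,0,0,0,0,-1],[0.002,0,0,0,0,0,-1],[0.002,0,0,0,0,0,-1]]'; python3 -m handwheel '[[-0.03,0,0,0,0,0,-1],[-0.06,0,0,0,0,0,-1],[-0.06,0,-0.06,0,0,0,-1],[-0.08,0.05,-0.12,0,0,0,-1],[-0.08,0.1,-0.16,0,0,0,-1],[-0.08,0.16,-0.16,0,0,0,-1],[-0.08,0.22,-0.16,0,0,0,-1],[-0.08,0.25,-0.16,0,0,0,-1],[-0.08,0.25,-0.16,0,0,0,-1]]'
python3 - <<'E'
from chk import *
four(); im,d=get_image("top"); hsv=cv2.cvtColor(im,cv2.COLOR_BGR2HSV); ye=cv2.inRange(hsv,(15,100,60),(38,255,255)); P=pts("top",d)
m=(ye>0)&(abs(P[...,2]-62)<6); v,u=np.nonzero(m); w=ray("top",np.c_[u,v],62); t=np.array([tr(x) for x in w]); t=t[(abs(t[:,0]+57)<40)&(t[:,1]<60)&(t[:,1]>-85)]; print(len(t),np.polyfit(t[:,1],t[:,0],1),t[:,1].min(),t[:,1].max())
a=cv2.resize(im[145:225,245:350],None,fx=4,fy=4,interpolation=2); im2,_=get_image("side"); p=proj("side",[580,-120,40])[0].astype(int); b=cv2.resize(im2[p[1]-40:p[1]+40,p[0]-45:p[0]+50],None,fx=4,fy=4,interpolation=2); cv2.imwrite("pics/end.png",np.hstack([a,b]))
E
```

```text
clock: 37.65
position: [555.1, -164.5, 32.9]
ee_rot: [0.996, 0.093, -0.003, -0.0]
contact_force: [-6.4, -4.2, 4.1]
gripper_width: 0.3
grasp_force: 3.6
clock: 38.78
position: [525.9, -426.9, 192.2]
ee_rot: [0.996, 0.091, 0.001, 0.0]
contact_force: [-1.0, 1.5, -0.4]
gripper_width: 0.1
grasp_force: 0.0
tray [[24.0, 42.0], [25.7, -9.9], [-20.6, 14.7], [-19.1, -36.9]]
IB 51.9 IF 52.3 BF 52.4 FR 51.6 BR 52.3
199 [-1.30681218e-02 -5.42267909e+01] -73.1 59.9
```

View pics/end.png

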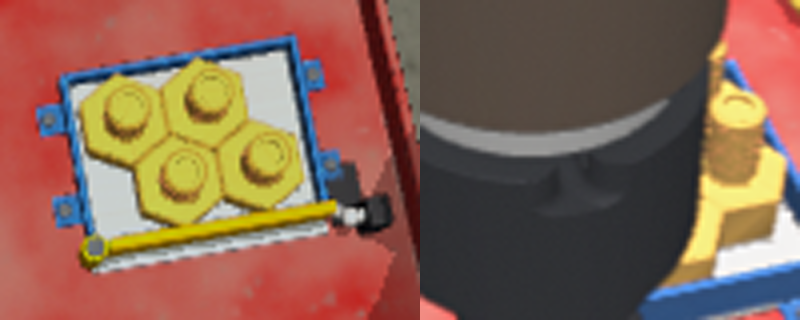

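The picture shows the gate in line with the tray front with its free end on the catch, and the four fittings tight. It stopped the push at 6 N when pressed.

```bash
python3 -c "
from bench import *
print(job_done())"
```

```text
the job is handed in; nothing more can be done
None
```

The job is handed in at about 39 s on the robot's clock: the four fittings stand upright in a tight honeycomb (neighbour centres measured at 52 mm, within 0.5 mm), and the gate is shut on its catch.

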